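# Clamp the blue split mould with its draw latch

### The arm

A 6-joint arm with a two-finger parallel gripper is mounted at the origin on the work surface. World frame = base frame: x ahead of the robot, y to its left, z up, the work surface at z = 0. Lengths are in m, angles in rad, forces in N, time in s.
With the tool pointing down it reaches from about 0.35 to 0.85 m from the base axis. Payload 8.1 kg.
Tool frame: the origin (TCP) lies at the very end of the fingers, on their centre line; the grasp point (between the pads) lies 19 mm behind it; z points along the fingers, y is the line along which they close (so a half turn about z gives the same grasp; the last joint's range is limited). The gripper opens to 93 mm and grips with 3 to 60 N. Pads are 15 mm wide; open, the fingers measure 128 mm over their backs; the gripper's body (75 mm by 188 mm) begins 65 mm behind the grasp point.
Start: joints at [1.265, 0.13, 1.488, -0, 1.523, -0.085], TCP at [0.131, 0.585, 0.219] pointing down, gripper open.
Joint ranges: [-2.96, 2.96], [-0.89, 2.26], [0.02, 2.5], [-1.34, 4.48], [0, 2.73], [-2.66, 2.66]. Speed limits (rad/s): [2.39, 2.39, 2.79, 3.14, 3.14, 3.14].

### API

Orientations are given as a unit quaternion [w, x, y, z].
In Python, from station import env gives the robot as it stands.
- The arm moves only by the tool arm_command, never from a script. Its argument "targets" is one flat list of numbers, 4 for each row, row after row: the shift along the tool's x, y, z in cm, then the turn about the tool's z in rad. A call has exactly 5 rows; each row is the pose to reach, as a shift and turn from the pose commanded when the call began, along the tool's axes at that moment; what a row does not reach only later rows make up. A row lasts 1/10 s, in which the tool goes at most 50 mm and 8.59 degrees, less where a joint would pass 70% of its speed; a pose out of reach is approached as far as the arm can. A call with a gripper value outside its range is refused whole. "gripper" is the finger opening in cm, from 0 to 9.3, set as the call begins (left out, the last holds). The fingers move at their own pace and stop on an object; "grip_force" is the grip in N (left out, the last holds). Time passes only in rows, so rows that repeat a pose let the fingers close, or fill a call up. It gives the time, the measured TCP pose, the force, the opening and the grip force at its end, in the units of the state.
- env.state(): the state, without advancing time (a new reading comes with each control period).
- env.read_camera(name): name is "side" or "top" or "wrist"; returns a dict with "image" (384x512x3 uint8, red, green, blue), "intrinsics" (3x3 intrinsics, pixels), "distortion" ([k1, k2, p1, p2, k3] as OpenCV has them; the pictures are not rectified), "cam_to_world" (4x4, takes a point from camera to world coordinates). Camera axes: x right, y down, z forward; pixel columns grow to the right and rows downward; lengths in m; the calibration is good to about 2 mm. A picture is of the moment at which its call begins. There is no depth.
- env.job_done(): hands the job in; it is judged then, once.
Trained networks look in a picture, given as the dict that the camera call returned (one of the last four; its "shot" number tells which), for a name from the list of things; names that differ only in an ending like _2 or _b are one class to them, and where a whole thing is asked for, a point or a joint stands for the part that bears it (a point fixed in the world has none). Each returns a list of dicts, best first, with "conf" (0 to 1); they miss things now and then, are a little off and sometimes report something else, mostly with a low value. They report only what shows in the picture. A call takes as long as a camera call.
- env.recognise(picture, target): "xy" ([column, row] in pixels, amid what is visible of it).
- env.masks_of(picture, target): "pixels" (384x512 bool, what is visible of it) and "xy" ([column, row] in pixels, amid what is visible of it).
- env.place_of(picture, target): "xy" ([column, row] in pixels: a listed point, or the origin of a listed thing).
The state is a dict: "clock": time; "joint_pos": joint angles; "joint_velocities": joint speeds; "effort": joint torques, N m; "ee_pos": TCP position; "ee_rot": TCP orientation; "force": force on the tool from outside, world axes, zero at the start; "torque": the same for the moment, N m; "gripper_width": finger opening in m; "grasp_force": force on a finger pad.
Only numpy, scipy, OpenCV 4.12 (cv2) and the standard library are available. Lean on these libraries where they do the work, as an engineer would, in place of code of your own. Each camera call takes 0.05 s, during which the arm holds its last target. There are 200 camera calls.

### The job

Close the blue mould: swing its latch's wire loop over and down so that its crossbar hooks behind the keeper, then push the black-handled lever up over the top, away from the keeper, and down past centre until it lies flat and the loop has drawn the two blue halves together. Do not touch the orange mould, which is still waiting to be filled.

Things in the scene. Friction and masses are not known exactly. Their poses are not given: they have to be found in the camera images.
- blue_mould: Blue split mould, bolted down: steel base 280 x 140 x 10 mm, two blue half blocks 110 wide, tops 44 above the bench, a draw latch along the middle. Origin on the bench below the lever's pivot; +x along the latch towards the keeper, z up. Base x -115..165; fixed half -100..45, sliding half 51..155 mm. Lever pivot (axis along y) at (0, 0, 70) mm.
- blue_handle (a point): Middle of the lever handle's pushing face (upper face when closed, keeper-side face when up): 80 mm out from the pivot, 10 mm off the pivot-to-tip line. Handle: black, 48 long, 34 wide, 12 thick, covering 52 to 100 mm from the pivot. Closed, this face is level, 80 mm above the bench at mould x = -80. Site axes turn with the lever.
- blue_bar (a point): Middle of the wire loop's crossbar: steel, 68 mm long along mould y, 8 thick; legs to the loop's hinge at y = +-34. Hinge on the lever, 25 mm out from the pivot, 3 mm below its line; hinge to bar 125.5 mm. Starts up (within 20 deg of upright, bar up to 225 high), stays there; past 35 deg forward it sinks by itself. Hooked, lever up: mould x 117..127, z 54; clamped: x about 100.
- blue_keeper (a point): Top of the blue keeper's steel lip, on the sliding half: mould x = 107, 74 mm above the bench while unclamped. Lip 40 mm wide, 6 thick, leaning 20 deg towards +x, its +x face meeting its foot plate at x = 98, 50 mm above the bench. The hooked crossbar lies on the foot plate on the +x side of the lip, between the loop's legs.
- blue_lever (a joint): Blue lever's angle, rad: 0 = closed, level, pointing to mould -x (stop); pi/2 = upright; starts at 1.7 to 1.95, leaning towards the keeper (stop 2.1). Stiff: stays where left, moves with about 1 N at the handle. With the loop hooked, springs resist from about 0.9 rad (up to about 4 N at the handle) to dead centre at about 0.3; below that it pulls itself shut.
- blue_half (a joint): Travel of the blue sliding half towards the fixed half, m: 0 = springs (8 N/mm) hold them 6 mm apart, 0.006 = touching. The clamped latch holds it at about 0.004 (2 mm gap left).
- orange_mould: Orange split mould beside the blue one, on either side: same sizes and frame, its latch also standing open with the loop up (to 225 mm above the bench). Not to be touched.

How it is judged:
On the way:
1. the blue mould's loop is down with its crossbar hooked behind the keeper, the lever still up (z of blue_bar in the frame of blue_mould below 0.062 m and x of blue_bar in the frame of blue_mould above 0.105 m and value of joint blue_lever above 1 rad), for 0.2 s.
At the end, for the whole second after the job is handed in: The blue lever lies flat (within 0.08 rad of its stop), the crossbar is hooked down behind the keeper (its centre less than 62 mm above the bench and more than 90 mm along the mould's x), and the blue sliding half is drawn in by more than 3 mm (value of joint blue_lever below 0.08 rad and value of joint blue_half above 0.003 m and x of blue_bar in the frame of blue_mould above 0.09 m and z of blue_bar in the frame of blue_mould below 0.062 m); the robot touches nothing.
It fails at once if the robot touches the orange mould (contact force between any of the arm, the fingers and orange_mould above 1 N).
It also fails if it takes over 42 s, if anything falls off the work surface, if the arm or the gripper's body presses on something with over 40 N, if the wrist force passes 120 N, or if a joint passes its speed limit or range.

## Working session

There is one attempt and no reset: what is moved stays moved. The work goes in short steps, Python scripts to look and compute and a tool call to move; the robot and the scene stay as the last step left them, time stands still between calls to the robot, and variables do not carry over. Pictures are saved under pics/ and viewed, at most 10 in all, crops included, and the job is handed in when it is done.

Besides the shell and the picture viewer there is one more tool, called after "Call:" in YAML: its name, and indented under it one key for each argument. arm_command: Moves the arm, as the interface text tells. Its arguments: {"type":"object","properties":{"targets":{"type":"array"},"gripper":{"type":"number"},"grip_force":{"type":"number"}},"required":["targets"]}

```bash
mkdir -p pics; cat > h.py <<'E'
import numpy as np, cv2
from station import env
def ray(c,xy):
    u=cv2.undistortPoints(np.array([[xy]],float),np.array(c["intrinsics"]),np.array(c["distortion"]))[0,0]
    T=np.array(c["cam_to_world"]); d=T[:3,:3]@np.array([u[0],u[1],1]); return T[:3,3],d/np.linalg.norm(d)
def tri(rs):
    A=0;b=0
    for o,d in rs:
        P=np.eye(3)-np.outer(d,d);A=A+P;b=b+P@o
    return np.linalg.solve(A,b)
def proj(c,p):
    T=np.linalg.inv(np.array(c["cam_to_world"]))
    return cv2.projectPoints(np.array([p],float),cv2.Rodrigues(T[:3,:3])[0],T[:3,3],np.array(c["intrinsics"]),np.array(c["distortion"]))[0][0,0]
def atz(c,xy,z):
    o,d=ray(c,xy); return o+d*(z-o[2])/d[2]
E
python3 - <<'E'
from h import *
s=env.state();print(s["clock"],s["ee_pos"],s["ee_rot"])
im=[]
for n in("side","top"):
    c=env.read_camera(n);im.append(c["image"])
    print(n,np.array(c["cam_to_world"]).round(3).tolist())
    for t in("blue_mould","orange_mould","blue_handle","blue_bar","blue_keeper"):
        for r in env.place_of(c,t)[:2]:print(t,np.round(r["xy"],1),round(r["conf"],2),atz(c,r["xy"],0).round(3))
for n,i in zip(("side","top"),im):cv2.imwrite(f"pics/{n}0.png",cv2.cvtColor(i,cv2.COLOR_RGB2BGR))
E
```

```text
0.0 [0.13122542 0.58489736 0.21760564] [-1.72185325e-04  1.10178336e-01  9.93911418e-01 -8.92995880e-04]
side [[0.805, -0.301, 0.511, 0.083], [-0.593, -0.389, 0.706, -0.649], [-0.014, -0.871, -0.491, 0.522], [0.0, 0.0, 0.0, 1.0]]
blue_mould [209.6 170.6] 0.75 [0.575 0.238 0.   ]
orange_mould [314.2 247.6] 0.57 [ 0.567 -0.203  0.   ]
blue_handle [218.2 124. ] 0.82 [0.799 0.548 0.   ]
blue_handle [242.9 148.7] 0.39 [0.741 0.304 0.   ]
blue_bar [206.9  95.8] 0.47 [0.953 0.893 0.   ]
blue_keeper [242.6 148.2] 0.66 [0.743 0.308 0.   ]
top [[0.015, -0.989, 0.146, 0.427], [-1.0, -0.014, 0.005, -0.032], [-0.003, -0.146, -0.989, 0.862], [0.0, 0.0, 0.0, 1.0]]
blue_mould [130.6 179.3] 0.97 [0.574 0.227 0.   ]
orange_mould [334.7 188.8] 0.86 [ 0.56  -0.206  0.   ]
blue_handle [115.5 152.4] 0.73 [0.632 0.263 0.   ]
blue_bar [ 91.9 147.6] 0.62 [0.642 0.316 0.   ]
blue_keeper [148.2 134.9] 0.59 [0.672 0.194 0.   ]
```

View pics/side0.png

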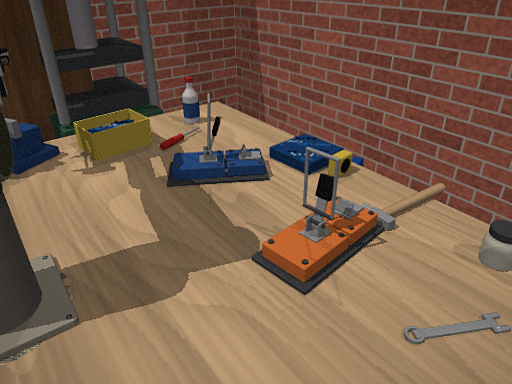

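View pics/top0.png

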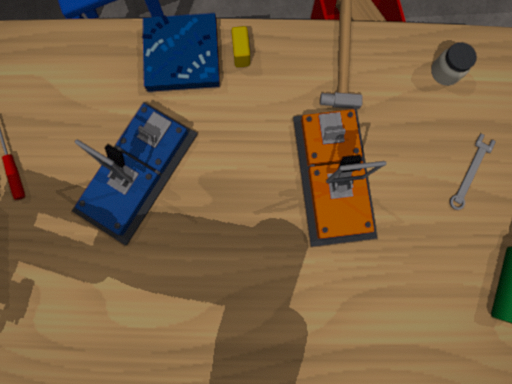

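The side view shows the blue mould at about (215,165), with its loop top near (209,95) and its black handle near (216,126). In the top view, the base corners are at about (147,102), (198,131), (127,241) and (73,210). The orange mould is 40 cm away.

```bash
cat > loc.py <<'E'
from h import *
def look(tag,targets,M=None,save=True):
    R={t:[] for t in targets}
    for n in("side","top"):
        c=env.read_camera(n)
        if save: cv2.imwrite(f"pics/{n}{tag}.png",cv2.cvtColor(c["image"],cv2.COLOR_RGB2BGR))
        for t in targets:
            r=env.place_of(c,t)
            if r:R[t].append((c,r[0]["xy"],r[0]["conf"]))
    out={}
    for t,l in R.items():
        if len(l)==2:
            p=tri([ray(c,x) for c,x,_ in l]); out[t]=p
            print(t,p.round(4),"err px",[np.linalg.norm(proj(c,p)-x).round(1) for c,x,_ in l],"conf",[round(k,2) for *_,k in l], "mould", None if M is None else ((p-M[0])@M[1]).round(4))
        else: print(t,"seen",len(l))
    return out
def mould(o,yaw):
    c,s=np.cos(yaw),np.sin(yaw);return np.array([*o[:2],0]),np.array([[c,-s,0],[s,c,0],[0,0,1]])
E
python3 - <<'E'
from loc import *
c=env.read_camera("top")
m=env.masks_of(c,"blue_mould")[0]["pixels"].astype(np.uint8)
print(m.sum())
# base corners
K=[atz(c,x,.01) for x in [(147,102),(198,131),(127,241),(73,210)]]
print(np.array(K).round(3), "centre",np.mean(K,0).round(4))
a=(K[0]+K[1]-K[2]-K[3])/2;yaw=np.arctan2(a[1],a[0]);print("len",np.linalg.norm(a),"wid",np.linalg.norm(K[0]-K[3]),np.linalg.norm(K[0]-K[1]),yaw)
ctr=np.mean(K,0);o=ctr-0.025*np.array([np.cos(yaw),np.sin(yaw),0]);print("origin",o)
M=mould(o,yaw)
look("1",["blue_mould","blue_handle","blue_bar","blue_keeper"],M,False)
s=c["image"][90:250,50:220];cv2.imwrite("pics/c1.png",cv2.cvtColor(cv2.resize(s,None,fx=3.5,fy=3.5,interpolation=2),cv2.COLOR_RGB2BGR))
E
```

```text
8930
[[0.743 0.198 0.01 ]
 [0.679 0.085 0.01 ]
 [0.443 0.224 0.01 ]
 [0.505 0.343 0.01 ]] centre [0.5924 0.2125 0.01  ]
len 0.27555187511574136 wid 0.2776985815026231 0.1301072647459419 -0.5398728011215568
origin [0.57097898 0.22531283 0.01      ]
blue_mould [ 0.5695  0.2372 -0.0018] err px [np.float64(0.3), np.float64(0.5)] conf [0.73, 0.95] mould [-0.0074  0.0094 -0.0018]
blue_handle [0.5934 0.2103 0.1452] err px [np.float64(0.9), np.float64(1.3)] conf [0.82, 0.63] mould [ 0.0269 -0.0014  0.1452]
blue_bar [0.5798 0.2288 0.2247] err px [np.float64(1.7), np.float64(2.8)] conf [0.51, 0.89] mould [0.0058 0.0075 0.2247]
blue_keeper [0.6617 0.1757 0.0708] err px [np.float64(0.1), np.float64(0.2)] conf [0.79, 0.91] mould [0.1034 0.0041 0.0708]
```

View pics/c1.png

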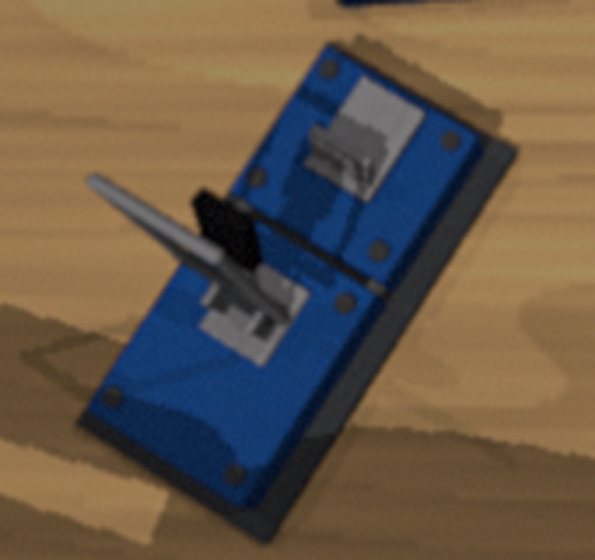

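Call:
arm_command:
  targets: [-4.4,-2.2,0.2,0.07,-8.8,-4.5,0.4,0.14,-13.2,-6.7,0.6,0.21,-17.6,-9,0.8,0.28,-22,-11.2,1,0.32]
  gripper: 0

```text
clock: 1.7
ee_pos: [0.3227, 0.4266, 0.2088]
ee_rot: [0.0, 0.268, 0.963, 0.0]
force: [0.9, 0.5, 0.7]
gripper_width: 0.0577
grasp_force: 0.0
```

```bash
cat > to.py <<'E'
from loc import *
import sys
from scipy.spatial.transform import Rotation as Rn
M=mould((0.572,0.2305),-0.54)
def rel(tgt):  # mould-frame TCP target -> tool cm
    s=env.state();R=Rn.from_quat(np.roll(s["ee_rot"],-1)).as_matrix()
    p=(np.array(s["ee_pos"])-M[0])@M[1]
    d=M[0]+M[1]@np.array(tgt)-s["ee_pos"]
    print("t",round(s["clock"],2),"mould pos",p.round(4),"shift cm",(R.T@d*100).round(2),"yaw x",np.arctan2(R[1,0],R[0,0]).round(3),"F",np.round(s["force"],1))
if __name__=="__main__": rel([float(v) for v in sys.argv[1:4]])
E
python3 to.py -.05 0 .205
```

```text
t 1.7 mould pos [-0.3147  0.04    0.2088] shift cm [-26.48  -3.92   0.38] yaw x 2.598 F [0.9 0.5 0.7]
```

Call:
arm_command:
  targets: [-5,-0.8,0.1,0,-10,-1.6,0.2,0,-15,-2.4,0.3,0,-20,-3.2,0.4,0,-24.7,-3.9,0.4,0]

```text
clock: 2.2
ee_pos: [0.5144, 0.2658, 0.2047]
ee_rot: [0.0, 0.267, 0.964, 0.0]
force: [0.6, 0.3, -0.2]
gripper_width: 0.0176
grasp_force: 0.0
```

```bash
python3 - <<'E'
from to import *
look("2",["blue_handle","blue_bar","blue_keeper"],M)
c=env.read_camera("side");s=c["image"][50:200,140:290];cv2.imwrite("pics/c2.png",cv2.cvtColor(cv2.resize(s,None,fx=4,fy=4,interpolation=2),cv2.COLOR_RGB2BGR))
rel((0,0,.205))
E
```

```text
blue_handle [0.5945 0.2145 0.147 ] err px [np.float64(0.5), np.float64(0.7)] conf [0.61, 0.95] mould [ 0.0276 -0.0021  0.147 ]
blue_bar [0.5814 0.2245 0.2285] err px [np.float64(0.9), np.float64(1.4)] conf [0.61, 0.66] mould [ 0.0112 -0.0004  0.2285]
blue_keeper [0.6561 0.1732 0.0745] err px [np.float64(0.0), np.float64(0.0)] conf [0.67, 0.74] mould [ 0.1016 -0.0059  0.0745]
t 2.65 mould pos [-0.0708  0.0019  0.2047] shift cm [-7.08 -0.2  -0.03] yaw x 2.603 F [ 0.6 -0.4 -0.5]
```

View pics/c2.png

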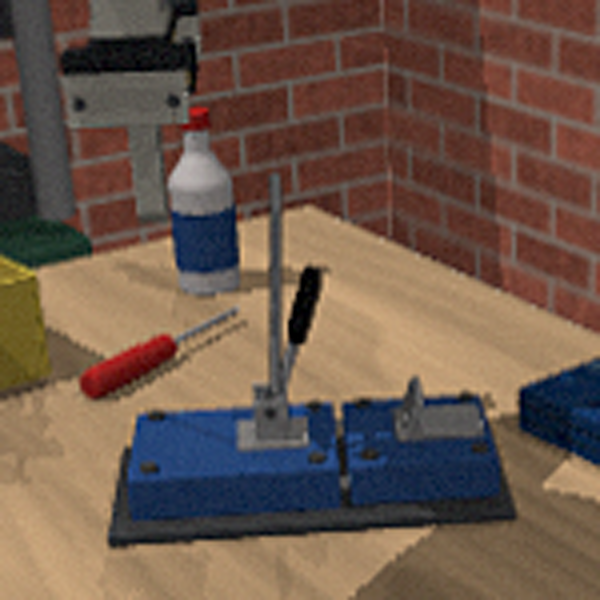

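Side crop: the fingers are behind the loop at about (150,215), below the bar top at (275,180). The handle leans towards the keeper at (305,300). Next I push the bar forward.

Call:
arm_command:
  targets: [-2.5,-0.1,0.2,0,-5,-0.2,0.4,0,-6.5,-0.2,0.5,0,-8,-0.2,0.6,0,-9.5,-0.2,0.8,0]

```text
clock: 3.15
ee_pos: [0.594, 0.217, 0.1968]
ee_rot: [0.0, 0.267, 0.964, 0.0]
force: [0.2, -0.1, -0.1]
gripper_width: 0.0003
grasp_force: 0.1
```

Call:
arm_command:
  targets: [-1.3,0,0.2,0,-2.6,0,0.5,0,-3.9,0,0.8,0,-5,0,1.1,0,-6,0,1.5,0]

```text
clock: 3.65
ee_pos: [0.6458, 0.1854, 0.1814]
ee_rot: [0.0, 0.267, 0.964, 0.0]
force: [0.5, 0.1, 0.1]
gripper_width: 0.0006
grasp_force: 0.0
```

```bash
python3 - <<'E'
from to import *
look("3",["blue_handle","blue_bar","blue_keeper"],M)
c=env.read_camera("side");s=c["image"][50:200,140:290];cv2.imwrite("pics/c3.png",cv2.cvtColor(cv2.resize(s,None,fx=4,fy=4,interpolation=2),cv2.COLOR_RGB2BGR))
rel((0.085,0,.185))
E
```

```text
blue_handle [0.593  0.2134 0.1472] err px [np.float64(0.7), np.float64(1.1)] conf [0.92, 0.72] mould [ 0.0268 -0.0038  0.1472]
blue_bar [0.6529 0.1533 0.1745] err px [np.float64(4.7), np.float64(7.1)] conf [0.74, 0.63] mould [ 0.1091 -0.0246  0.1745]
blue_keeper [0.6569 0.1761 0.0734] err px [np.float64(1.0), np.float64(1.5)] conf [0.95, 0.87] mould [ 0.1008 -0.003   0.0734]
t 4.1 mould pos [ 0.0851 -0.0005  0.182 ] shift cm [ 0.01  0.05 -0.3 ] yaw x 2.601 F [0.2 0.4 0.6]
```

View pics/c3.png

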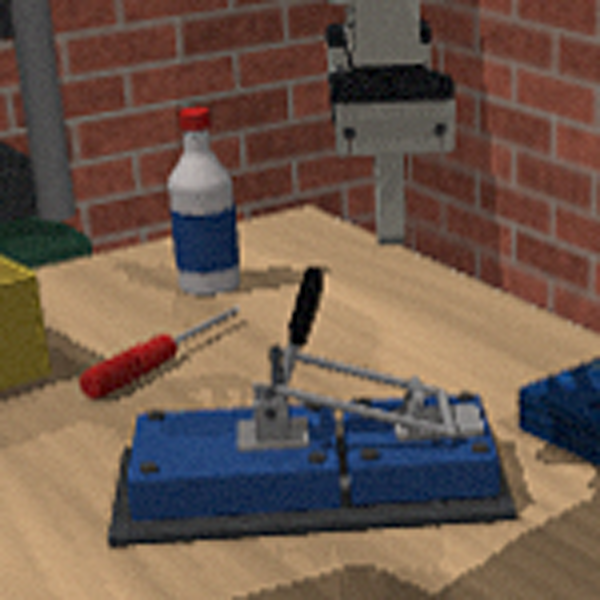

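The crop shows the loop already down over the keeper, with its bar around (440,410), and the lever still up at (305,300). The fingers are clear above. Now I lower them and push the handle back.

Call:
arm_command:
  targets: [0.5,0,2.2,0,1.5,0,3.7,0,3,0,3.9,0,4.9,0,3.9,0,6.7,0,3.7,0]

```text
clock: 4.6
ee_pos: [0.5871, 0.2205, 0.1448]
ee_rot: [0.0, 0.267, 0.964, -0.0]
force: [0.0, -1.7, -0.2]
gripper_width: 0.0005
grasp_force: 0.9
```

```bash
python3 - <<'E'
from to import *
look("4",["blue_handle","blue_bar","blue_keeper"],M)
c=env.read_camera("top");s=c["image"][90:250,50:220];cv2.imwrite("pics/c4.png",cv2.cvtColor(cv2.resize(s,None,fx=3.5,fy=3.5,interpolation=2),cv2.COLOR_RGB2BGR))
c=env.read_camera("side")
for x in(.107,.122):print(proj(c,M[0]+M[1]@np.array([x,0,.054])), [r["xy"] for r in env.place_of(c,"blue_bar")[:2]])
rel((-.0104,0,.1435))
E
```

```text
blue_handle [0.5788 0.2307 0.145 ] err px [np.float64(0.2), np.float64(0.4)] conf [0.65, 0.7] mould [0.0057 0.0037 0.145 ]
blue_bar seen 1
blue_keeper [0.6525 0.1722 0.0809] err px [np.float64(1.7), np.float64(2.4)] conf [0.73, 0.93] mould [ 0.099  -0.0086  0.0809]
[246.34206699 152.94083981] [[246.4, 151.1]]
[251.56461408 152.66609342] [[246.4, 151.1]]
t 5.2 mould pos [ 0.0188 -0.0008  0.1444] shift cm [2.92 0.08 0.09] yaw x 2.6 F [ 0.3  0.1 -0. ]
```

View pics/c4.png

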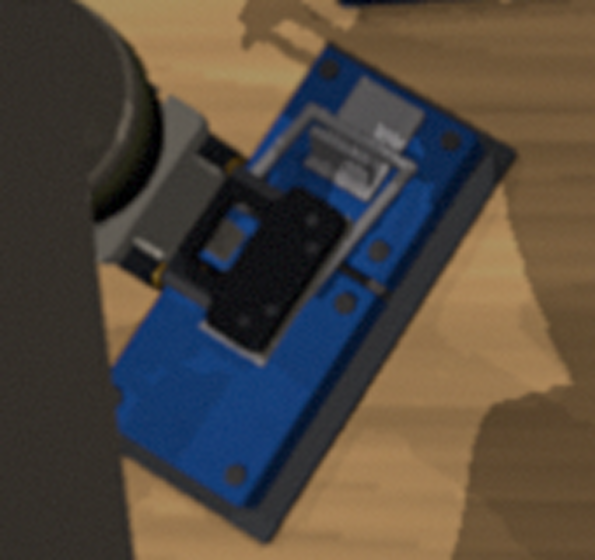

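The top view shows the bar beyond the keeper lip, running from (315,110) to (410,165), so the loop is hooked. I continue the arc.

Call:
arm_command:
  targets: [1.7,0,0,0,2.9,0,0.1,0,3.9,0,0.5,0,4.9,0,1.0,0,5.9,0,1.7,0]

```text
clock: 5.7
ee_pos: [0.5368, 0.2513, 0.1279]
ee_rot: [0.001, 0.267, 0.964, 0.0]
force: [0.8, -1.6, 4.6]
gripper_width: 0.0007
grasp_force: 2.3
```

```bash
python3 - <<'E'
from to import *
look("5",["blue_handle","blue_bar","blue_keeper"],M,False)
rel((-.0488,0,.1206))
E
```

```text
blue_handle [0.5186 0.2571 0.1357] err px [np.float64(1.3), np.float64(1.9)] conf [0.84, 0.86] mould [-0.0595 -0.0046  0.1357]
blue_bar [0.6628 0.185  0.0551] err px [np.float64(1.5), np.float64(2.2)] conf [0.56, 0.59] mould [0.1013 0.0077 0.0551]
blue_keeper [0.6457 0.1734 0.0825] err px [np.float64(1.9), np.float64(2.8)] conf [0.59, 0.83] mould [ 0.0926 -0.0111  0.0825]
t 6.1 mould pos [-0.0403 -0.0007  0.1276] shift cm [0.85 0.07 0.7 ] yaw x 2.601 F [0.3 0.1 1.3]
```

Call:
arm_command:
  targets: [0.8,0,0.8,0,1.5,0,1.7,0,2.1,0,2.7,0,2.5,0,3.7,0,2.6,0,4.4,0]

```text
clock: 6.6
ee_pos: [0.5134, 0.2643, 0.0818]
ee_rot: [-0.001, 0.267, 0.964, -0.001]
force: [-0.8, -0.5, -0.5]
gripper_width: 0.0006
grasp_force: 0.0
```

```bash
python3 - <<'E'
from to import *
look("6",["blue_handle","blue_bar","blue_keeper"],M,False)
rel((-.0675,0,.080))
E
```

```text
blue_handle [0.4974 0.2769 0.0715] err px [np.float64(2.4), np.float64(3.6)] conf [0.97, 0.79] mould [-0.0878  0.0015  0.0715]
blue_bar [0.6579 0.1837 0.0664] err px [np.float64(0.4), np.float64(0.6)] conf [0.48, 0.66] mould [0.0977 0.0041 0.0664]
blue_keeper [0.6559 0.1751 0.0692] err px [np.float64(1.1), np.float64(1.5)] conf [0.66, 0.72] mould [ 0.1004 -0.0044  0.0692]
t 7.0 mould pos [-0.0661 -0.0003  0.0842] shift cm [0.14 0.03 0.42] yaw x 2.601 F [-0.3  0.2  0.2]
```

The lever appears to have snapped shut. I press lightly to confirm, then retreat upward.

Call:
arm_command:
  targets: [0.3,0,0.2,0,0.4,0,0.3,0,0.4,0,0.4,0,0.4,0,0.5,0,0.4,0,0.5,0]

```text
clock: 7.5
ee_pos: [0.511, 0.2665, 0.08]
ee_rot: [-0.0, 0.267, 0.964, 0.0]
force: [-6.5, -0.9, 12.8]
gripper_width: 0.0005
grasp_force: 6.1
```

Call:
arm_command:
  targets: [0,0,-2,0,0,0,-5,0,2,0,-9,0,6,0,-12,0,10,0,-13,0]

```text
clock: 8.0
ee_pos: [0.4265, 0.3189, 0.213]
ee_rot: [0.002, 0.268, 0.963, 0.002]
force: [-0.0, 1.0, -0.2]
gripper_width: 0.0007
grasp_force: 0.0
```

```bash
python3 - <<'E'
from to import *
look("7",["blue_handle","blue_bar","blue_keeper"],M,False)
c=env.read_camera("side");s=c["image"][110:200,150:290];cv2.imwrite("pics/c7.png",cv2.cvtColor(cv2.resize(s,None,fx=5,fy=5,interpolation=2),cv2.COLOR_RGB2BGR))
rel((-.0675,0,.080))
E
```

```text
blue_handle [0.4964 0.2754 0.0796] err px [np.float64(2.2), np.float64(3.3)] conf [0.71, 0.62] mould [-0.0879 -0.0004  0.0796]
blue_bar [0.6608 0.1855 0.0574] err px [np.float64(0.2), np.float64(0.2)] conf [0.47, 0.76] mould [0.0993 0.007  0.0574]
blue_keeper [0.6461 0.1749 0.0739] err px [np.float64(0.7), np.float64(1.0)] conf [0.63, 0.78] mould [ 0.0921 -0.0096  0.0739]
t 8.45 mould pos [-0.1697 -0.001   0.2076] shift cm [-10.23   0.14  12.76] yaw x 2.6 F [ 0.1 -0.5 -0.4]
```

View pics/c7.png

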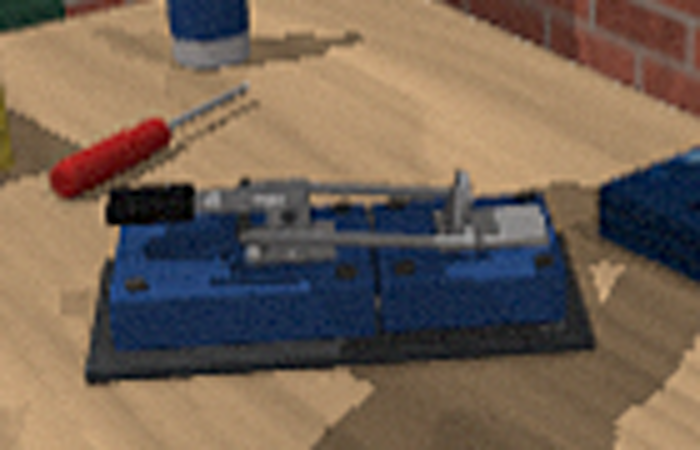

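The crop shows the lever lying flat (handle at (150,203)), the bar hooked behind the lip near (465,235), and the gap narrowed at (377,310). The arm is clear.

```bash
python3 -c "
from station import env
print(env.job_done())"
```

```text
the job is handed in; nothing more can be done
None
```

The blue mould is closed: the loop is hooked behind the keeper, the lever lies flat, the gap between the halves has visibly narrowed, and the orange mould was not touched; I handed the job in just after 8.45 s, and no verdict came back.

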